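Fit the filter cartridge and clip its cover shut

ROBOT

A 6-joint arm with a two-finger parallel gripper is mounted at the origin on the work surface. World frame = base frame: x ahead of the robot, y to its left, z up, the work surface at z = 0. Lengths are in mm, angles in rad, forces in N, time in s.
With the tool pointing down it reaches from about 350 to 875 mm from the base axis. Payload 4.2 kg.
Tool frame: the origin (TCP) lies midway between the tips of the shut fingers; the grasp point (between the pads) lies 19 mm behind it; x points along the fingers, y is the direction in which the jaws open and shut, and the axes are right-handed (so a half turn about x gives the same grasp; the last joint's range is limited). The gripper opens to 85 mm and grips with 20 to 120 N. Pads are 22 mm wide; open, the fingers measure 114 mm over their backs; the gripper's body (76 mm by 85 mm) begins 54 mm behind the grasp point. The pads swing forward as they close: fully open they stand 13 mm farther back than shut.
Start: joints at [-1.029, 0.385, 0.008, 0, -1.194, -0.259], TCP at [174.42, -600.147, 231.312] pointing down, gripper open.
Joint ranges: [-3.14, 3.14], [-1.21, 2.06], [-1.07, 1.41], [-3.16, 2.05], [-2.99, -0.16], [-3.1, 3.1]. Speed limits (rad/s): [2.79, 2.79, 3.14, 3.14, 3.14, 3.14].

INTERFACE

Orientations are given as a unit quaternion [x, y, z, w].
In Python, from bench import readout, imaging, arm gives the robot as it stands.
- The arm moves only by the tool arm_command, never from a script. Its argument "increments" is a list of rows, each a list of 3 entries, a list of its own where there are three numbers: the turn, a rotation vector about the world's x, y, z in degrees, then the shift along the world's x, y, z in mm, then the closure, from 0 (fully open) to 1 (shut). In form: [[[ax, ay, az], [tx, ty, tz], fingers], ...]. A call has exactly 5 rows; each row is the pose to reach, as a shift and turn from the pose measured when the call began; what a row does not reach only later rows make up. A row lasts 1/10 s, in which the tool goes at most 50 mm and 8.59 degrees, less where a joint would pass 70% of its speed; a pose out of reach is approached as far as the arm can. A call with a gripper value outside its range is refused whole. The fingers move at their own pace and stop on an object; the grip force is fixed at half the most. Time passes only in rows, so rows that repeat a pose let the fingers close, or fill a call up. It gives the time, the measured TCP pose, the force and the opening at its end, in the units of the state.
- readout.read_state(): the state, without advancing time (a new reading comes with each control period).
- imaging.get_image(name): name is "scene" or "top" or "wrist"; returns (picture, depth): 400x640x3 uint8, blue, green, red; 400x640 float32, mm along the optical axis (not along the pixel's ray), 0 where there is no reading.
- imaging.camera_info(name): a dict with "vfov" (degrees; the focal length in pixels is half the picture's height over the tangent of half this angle, whatever the lens; pixels are square), "cx", "cy" (the principal point, pixels), "eye" and "rotation" of the camera in the world; the wrist camera has in their place "T_tool_cam" (4x4, takes a point from camera to tool coordinates, whose origin is the TCP and whose axes are the tool frame's). Camera axes: x right, y down, z forward; pixel columns grow to the right and rows downward; lengths in mm; the calibration is good to about 2 mm. The wrist camera is an equidistant fisheye: a pixel r from the principal point sees the ray r / f radians off the axis. A picture is of the moment at which its call begins: read the wrist's pose just before it. camera_info takes no time and is no camera call.
- arm.job_done(): hands the job in, once; it reports no verdict.
The state is a dict: "clock": time; "joints": joint angles; "joint_vel": joint speeds; "joint_efforts": joint torques, N m; "position": TCP position; "ee_rot": TCP orientation; "contact_force": force on the tool from outside, world axes, zero at the start; "wrist_torque": the same for the moment, N m; "gripper_width": finger opening in mm.
Only numpy, scipy, OpenCV 4.12 (cv2) and the standard library are available. Lean on these libraries where they do the work, as an engineer would, in place of code of your own. Each camera call takes 0.05 s, during which the arm holds its last target. There are 200 camera calls.

TASK

Put the smaller of the two knobbed filter cartridges fully home in the round pocket of the analyser's filter bay, then set the grey cover over it and press it down until both spring clips snap over its lip, and keep pressing. Finish while still pressing the cover firmly down on its seat, without letting up; leave the wider cartridge and everything else on the bench where it is.

Things in the scene. Friction and masses are not known exactly. Their poses are not given: they have to be found in the camera images.
- bay: Filter bay of the gas analyser, fixed to the bench: black block 150 x 110 mm, 32 mm high. Origin under its pocket, on the bench; x along the 150 mm, z up. Guides with flared tops stand round the top, up to 29 mm above it, leaving an opening 106 mm (x) by 90 mm (y) for the cover. From 75 to 135 mm towards +x stands its 46 mm high electronics block
- seat (a point): Centre of the mouth of the bay's round pocket, on the block's flat top (the cover's seat), 32 mm above the bench; axes as the bay's. The pocket is 47 mm wide and 18 mm deep. The cover goes on with its rib across the bay (its x along the bay's x), either way round
- clip_near (a joint): Steel spring clip at the bay's -x end, 22 mm wide, up to 23 mm above the seat: how far it is pushed outwards, m; 0 at rest, 0.009 at most. The cover's lip meets its sloping nose about 16 mm above the seat; past the nose the push needed drops; its flat hook, 7.5 mm above the seat, springs back over the lip only in the cover's last 1.5 mm
- clip_far (a joint): The same clip at the bay's +x end. Pushing the cover past both takes about 8 to 12 N, then the force drops suddenly, and at the bottom the cover stands hard on its seat; pressing on there with 10 to 15 N is right
- cover: Clip cover: grey hollow cap, open below, 100 mm (x) by 84 mm (y) at its foot, 24 mm high without its rib, about 110 g, standing flat on the bench. Origin at the centre of its underside. A 6 mm thick lip at each x end is what the clips catch
- cover_rib (a point): Centre of the cover's grip rib, which stands centred on top: 12 mm thick (x), 56 mm long (y), 22 mm high. The point is 35 mm above the cover's underside; x across the rib, z up. With the cover fully seated it lies 35 mm above the seat and centred over it
- cartridge_mid (a point): Filter cartridge that fits the pocket: white disc 44 mm wide and 18 mm high with a chamfered foot, with a round grey knob on top, 16 mm wide and 14 mm high; about 60 g, standing upright on the bench. This point is on its axis half-way up, 16 mm above its underside; z up. Fully home, its underside is on the pocket's floor and this point is 2 mm below the seat level
- wide_cartridge_mid (a point): Bystander: like the cartridge, but the disc is 58 mm wide, so it does not fit. The point is on its axis 16 mm above its underside
- jar: Bystander: closed jar, 48 mm wide, 58 mm high. Origin at the centre of its underside
- beaker: Bystander: open glass beaker, 68 mm wide, 85 mm high. Origin at the centre of its underside
- driver: Bystander: screwdriver 200 mm long lying on the bench. Origin at its middle, on the bench
- stopper: Bystander: rubber stopper, 36 mm wide, 28 mm high. Origin at the centre of its underside
- brush: Bystander: brush 160 mm long lying on the bench. Origin at its middle, on the bench
Mind the look-alikes: they are no part of the job. Leave any green or yellow look-alike of the part that bears cartridge_mid alone.

How it is judged (in metres and radians):
On the way, in this order (a step that is already met when the one before it is completed fails the run):
1. the small cartridge is fully home and upright in the pocket (horizontal distance between cartridge_mid and seat below 0.004 m and z of cartridge_mid in the frame of seat below 0 m and angle between cartridge_mid's own z axis and vertical below 0.1 rad), for 0.2 s.
2. the cover has snapped home: down on its seat, both clips sprung back over its lip, the cartridge home beneath it (all of step 1 and z of cover_rib in the frame of seat below 0.0362 m and horizontal distance between cover_rib and seat below 0.005 m and angle between the x axis of cover_rib and the x axis of seat, either way round below 0.1 rad and angle between cover_rib's own z axis and vertical below 0.04 rad and value of joint each of clip_near, clip_far below 0.0012 m), for 0.2 s.
At the end, for the whole second after the job is handed in: Cartridge home in the pocket (4 mm of centre, middle below seat level, 0.1 rad of upright); cover over it, within 1.2 mm of fully down, 5 mm of centred, 0.04 rad level, 0.1 rad square; both clips within 1.2 mm of rest; gripper still pressing it, over 5 N on the seat, through the last second (all of step 2 and contact force between cover and bay above 5 N and contact force between the fingers and cover above 3 N); the arm keeps its last pose, push and grip.
It fails at once if a bystander (the wide cartridge, the jar, the beaker, the screwdriver, the stopper, the brush) is moved more than 20 mm (distance of any of wide_cartridge_mid, jar, beaker, driver, stopper, brush from where it was at the start of the episode above 0.02 m).
It also fails if it takes over 58 s, if anything falls off the work surface, if the arm or the gripper's body presses on something with over 40 N, if the wrist force passes 120 N, or if a joint passes its speed limit or range.

## Working session

There is one attempt and no reset: what is moved stays moved. The work goes in short steps, Python scripts to look and compute and a tool call to move; the robot and the scene stay as the last step left them, time stands still between calls to the robot, and variables do not carry over. Pictures are saved under pics/ and viewed, about 8 in all and at most 12, crops included, and the job is handed in when it is done.

Besides the shell and the picture viewer there is one more tool, called after "Request:" as name([rows], argument=value, ...), one row to a line, values as JSON. arm_command: Moves the arm, as the interface text tells. Its arguments: {"type":"object","properties":{"increments":{"type":"array","items":{"type":"array"}}},"required":["increments"]}

```bash
mkdir -p pics
cat > h.py <<'E'
import numpy as np, cv2
from scipy.spatial.transform import Rotation as R
from bench import readout, imaging, arm
def cloud(name):
    s=readout.read_state(); im,d=imaging.get_image(name); c=imaging.camera_info(name)
    f=200/np.tan(np.radians(c["vfov"]/2)); v,u=np.mgrid[:400,:640]
    x=(u-c["cx"])/f; y=(v-c["cy"])/f
    if name=="wrist":
        r=np.hypot(x,y)+1e-9; t=np.tan(np.minimum(r,1.5))/r; x=x*t; y=y*t
        T=np.array(c["T_tool_cam"]); Rt=R.from_quat(s["ee_rot"]).as_matrix()
        P=np.stack([x*d,y*d,d],-1)@T[:3,:3].T+T[:3,3]; P=P@Rt.T+np.array(s["position"])
    else:
        P=np.stack([x*d,y*d,d],-1)@np.array(c["rotation"]).T+np.array(c["eye"])
    P[d<=0]=np.nan
    return im,P
E
python3 - <<'E'
from h import *
s=readout.read_state(); print(s)
for n in("scene","top"):
    im,P=cloud(n); cv2.imwrite(f"pics/{n}0.png",im); np.save(n+"0.npy",P); print(imaging.camera_info(n)["eye"])
print(imaging.camera_info("wrist"))
E
```

```text
{'clock': 0.0, 'joints': array([-1.02943966e+00,  3.85578493e-01,  6.60906423e-03, -4.80621780e-04,
       -1.19401205e+00, -2.58578187e-01]), 'joint_vel': array([-3.98823886e-04, -1.81417750e-04, -7.44179055e-05,  3.29709982e-04,
       -5.75689860e-04,  2.10308805e-03]), 'joint_efforts': array([-7.22101231e-04, -3.92284763e+01,  1.88400078e+01,  4.18613613e+00,
       -4.63309698e-03,  4.09084478e-06]), 'position': array([ 174.22360957, -599.6097306 ,  230.20451928]), 'ee_rot': array([-0.0988093 ,  0.70021444,  0.10035548,  0.69990373]), 'contact_force': array([ 0.05672663, -0.88053246, -0.20799689]), 'wrist_torque': array([-0.02009095,  0.01581632, -0.02727984]), 'gripper_width': 85.64322942792975}Traceback (most recent call last):
  File "<stdin>", line 4, in <module>
  File "h.py", line 13, in cloud
    P=np.stack([x*d,y*d,d],-1)@np.array(c["rotation"]).T+np.array(c["eye"])
      ~~~~~~~~~~~~~~~~~~~~~~~~^~~~~~~~~~~~~~~~~~~~~~~~~~
ValueError: matmul: Input operand 1 has a mismatch in its core dimension 0, with gufunc signature (n?,k),(k,m?)->(n?,m?) (size 4 is different from 3)
```

Rotation is a quaternion.

```bash
sed -i 's/np.array(c\["rotation"\]).T/R.from_quat(c["rotation"]).as_matrix().T/' h.py
python3 - <<'E'
from h import *
for n in("scene","top"):
    im,P=cloud(n); cv2.imwrite(f"pics/{n}0.png",im); np.save(n+"0.npy",P); print(imaging.camera_info(n)); print(P[200,320],P[380,320])
print(imaging.camera_info("wrist"))
E
```

```text
{'vfov': 47.10845227728083, 'cx': 317.653783957736, 'cy': 205.60085440247397, 'eye': array([1148.74363546,  943.11638032, 1184.46969741]), 'rotation': array([ 0.23999134,  0.8914599 , -0.37198364, -0.09660005])}
[ 535.35665219 -117.52087927   -2.8271612 ] [888.5434484  489.68907307  31.38060504]
{'vfov': 51.958655078861824, 'cx': 323.5560881442152, 'cy': 208.21422583593937, 'eye': array([ 474.32895861,  -51.1715432 , 1344.86138488]), 'rotation': array([ 0.71480505, -0.69848919,  0.01124756, -0.03225031])}
[583.60030693   2.17611383  -0.75507513] [183.76521116 -26.91260453 511.33851154]
{'vfov': 65.70646984690485, 'cx': 318.6982467724028, 'cy': 194.85516922535626, 'T_tool_cam': array([[ 1.23086096e-04, -3.20166166e-01,  9.47361394e-01,
        -1.41738430e+02],
       [ 9.99999882e-01, -4.04994915e-04, -2.66795493e-04,
         5.47576494e-01],
       [ 4.69095438e-04,  9.47361316e-01,  3.20166078e-01,
        -8.36525995e+01],
       [ 0.00000000e+00,  0.00000000e+00,  0.00000000e+00,
         1.00000000e+00]])}
```

View pics/top0.png

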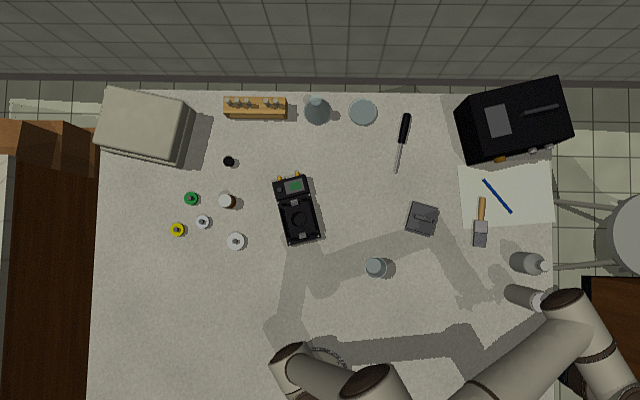

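View pics/scene0.png

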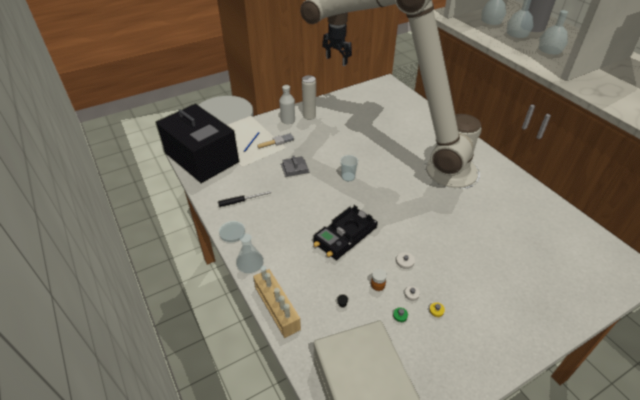

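The top view shows two white knobbed discs, at (203,222) and (236,240). There are also green (191,199) and yellow (178,229) look-alikes. The bay is at (298,215) with its electronics block towards image-up, and the cover is at (422,218). The disc at (203,222) looks smaller, so it should be the cartridge; I'll confirm with sizes and one crop.

Run:
```python
from h import *
im=cv2.imread("pics/top0.png"); P=np.load("top0.npy")
a=cv2.resize(im[180:260,160:260],None,fx=6,fy=6,interpolation=cv2.INTER_CUBIC)
cv2.imwrite("pics/crop1.png",a)
hsv=cv2.cvtColor(im,cv2.COLOR_BGR2HSV)
def obj(n,u,v,h,zlo=8,zhi=200):
    m=np.zeros(im.shape[:2],bool); m[v-h:v+h,u-h:u+h]=1
    Z=P[...,2]; m&=(Z>zlo)&(Z<zhi)
    k,l=cv2.connectedComponents(m.astype(np.uint8)); 
    # largest comp
    i=1+np.argmax([(l==j).sum() for j in range(1,k)]); q=P[l==i]
    r=cv2.minAreaRect(q[:,:2].astype(np.float32)); print(n,len(q),q.mean(0).round(1),np.nanmax(q[:,2]).round(1),np.median(q[:,2]).round(1),[np.round(t,1) for t in r])
obj("A",203,222,14);obj("B",236,240,16);obj("jar",227,201,14);obj("stopper",228,161,10)
obj("cover",422,218,25);obj("rib",422,218,25,32);obj("bay",298,210,45,20);obj("beaker",376,267,20);obj("green",191,199,12);obj("yellow",178,229,12)
```

```text
A 149 [503.2 383.6  19.1] 39.2 18.3 [array([503.1, 384.1]), array([42.6, 41.7]), np.float64(76.8)]
B 253 [442.5 272.9  18.7] 34.7 18.2 [array([441.2, 273.3]), array([54.8, 56.2]), np.float64(1.4)]
jar 211 [570.  297.9  48.3] 62.9 55.7 [array([570.9, 300.4]), array([43.5, 43.7]), np.float64(34.0)]
stopper 96 [701.7 304.2  26.8] 35.0 26.9 [array([703. , 304.1]), array([32.3, 33.4]), np.float64(89.0)]
cover 730 [ 528.9 -324.7   24.9] 49.5 23.4 [array([ 528.3, -325.8]), array([84.4, 97.4]), np.float64(75.4)]
rib 74 [ 528.9 -326.1   44.7] 49.5 45.1 [array([ 529.3, -326. ]), array([55.9, 11.8]), np.float64(75.1)]
bay 2135 [551.4  77.6  38.2] 64.1 34.7 [array([555.2,  79.1]), array([226.3, 110.5]), np.float64(15.7)]
beaker 209 [ 368.4 -182.8   58.6] 89.8 63.5 [array([ 374.6, -175. ]), array([63.8, 64.2]), np.float64(0.4)]
green 149 [578.6 425.9  19.3] 38.2 18.0 [array([579.1, 427.4]), array([42.7, 42.1]), np.float64(33.3)]
yellow 153 [475.7 466.   19.1] 35.0 17.9 [array([475.7, 467.7]), array([43.8, 41.8]), np.float64(74.5)]
```

View pics/crop1.png

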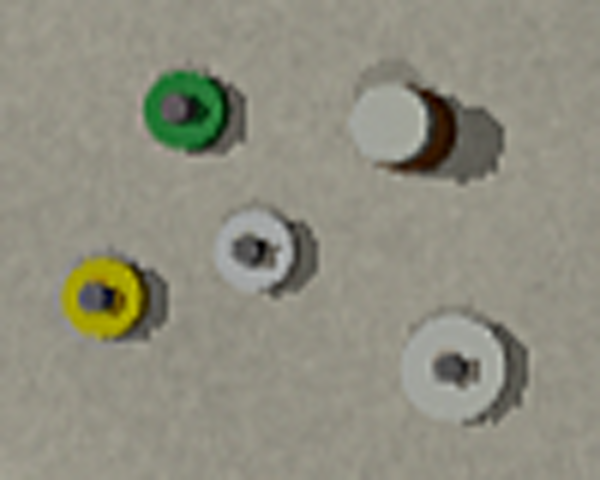

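Confirmed: the white disc at (203,222) in the top image measures about 43 mm, against about 56 mm for the other, so it is the 44 mm cartridge, at (503,384). I'll travel via the cover, look, then go on to the bay.

Request:
arm_command([
  [[0, 0, 8.5], [45, 35, 10], 0.5],
  [[0, 0, 17], [85, 65, 20], 0.5],
  [[0, 0, 25], [125, 95, 30], 0.5],
  [[0, 0, 33], [165, 125, 30], 0.5],
  [[0, 0, 41], [200, 155, 30], 0.5],
])

```text
clock: 0.65
position: [371.3, -447.2, 260.8]
ee_rot: [-0.34, 0.62, 0.34, 0.62]
contact_force: [0.5, -0.3, -0.6]
gripper_width: 42.8
```

Request:
arm_command([
  [[0, 0, 6], [30, 30, 0], 0.5],
  [[0, 0, 12], [60, 60, 0], 0.5],
  [[0, 0, 18], [75, 90, 0], 0.5],
  [[0, 0, 18], [75, 110, 0], 0.5],
  [[0, 0, 18], [75, 110, 0], 0.5],
])

```text
clock: 1.15
position: [446.7, -335.0, 260.7]
ee_rot: [-0.433, 0.559, 0.434, 0.558]
contact_force: [0.8, -1.2, 0.4]
gripper_width: 43.0
```

Run:
```python
from h import *
s=readout.read_state(); print(s["position"],s["joints"],s["gripper_width"],R.from_quat(s["ee_rot"]).as_matrix()[:,:2])
im,P=cloud("wrist"); cv2.imwrite("pics/w1.png",im); np.save("w1.npy",P)
Z=P[...,2]; xy=P[...,:2]; near=np.hypot(xy[...,0]-529,xy[...,1]+326)<75
for lo,hi in((15,60),(34,60)):
    q=P[near&(Z>lo)&(Z<hi)]; print(len(q),cv2.minAreaRect(q[:,:2].astype(np.float32)),q.mean(0),np.percentile(q[:,2],[5,50,95]))
print(np.nanmedian(Z[near&(Z<10)]))
```

```text
[ 446.69541307 -334.97654489  260.66234419] [-3.53346268e-01  2.52194230e-01 -1.09401626e-01 -3.31808547e-04
 -1.21071347e+00  1.03987588e-01] 42.99894587737515 [[-1.31205620e-03 -9.69041005e-01]
 [ 8.14896110e-04  2.46895449e-01]
 [-9.99998807e-01  1.47263216e-03]]
3968 ((529.0205688476562, -326.5256652832031), (85.00204467773438, 83.86235809326172), 74.9894027709961) [ 526.69714956 -328.41170603   25.54020864] [21.72020824 23.20056127 44.87028898]
456 ((528.8223266601562, -326.88189697265625), (55.673301696777344, 11.876262664794922), 74.83336639404297) [ 527.68529367 -327.79646495   44.0003072 ] [37.60224714 44.73550707 46.02011047]
-0.7723743937178256
```

Request:
arm_command([
  [[0, 0, 6], [15, 45, 0], 0.5],
  [[0, 0, 12], [30, 90, 0], 0.5],
  [[0, 0, 18], [45, 135, 0], 0.5],
  [[0, 0, 24], [60, 180, 0], 0.5],
  [[0, 0, 30], [75, 225, 0], 0.5],
])

```text
clock: 1.7
position: [521.9, -110.6, 260.9]
ee_rot: [-0.564, 0.427, 0.564, 0.426]
contact_force: [0.8, -0.3, -0.2]
gripper_width: 42.9
```

Request:
arm_command([
  [[0, 0, 0], [5, 45, 0], 0.5],
  [[0, 0, 0], [10, 90, 0], 0.5],
  [[0, 0, 0], [16, 130, 0], 0.5],
  [[0, 0, 0], [16, 137, 0], 0.5],
  [[0, 0, 0], [16, 137, 0], 0.5],
])

```text
clock: 2.2
position: [538.2, 26.7, 260.6]
ee_rot: [-0.564, 0.427, 0.564, 0.426]
contact_force: [-0.4, -0.2, -0.3]
gripper_width: 42.6
```

Run:
```python
from h import *
s=readout.read_state(); M=R.from_quat(s["ee_rot"]).as_matrix();print(s["position"],s["joints"],np.degrees(np.arctan2(M[1,1],M[0,1])))
im,P=cloud("wrist"); cv2.imwrite("pics/w2.png",im); np.save("w2.npy",P)
Z=P[...,2]; xy=P[...,:2]; near=np.hypot(xy[...,0]-526,xy[...,1]-71)<140
for lo,hi in((15,80),(27,36),(50,80)):
    q=P[near&(Z>lo)&(Z<hi)]; print(len(q),cv2.minAreaRect(q[:,:2].astype(np.float32)),np.percentile(q[:,2],[5,50,95]))
# pocket floor
q=P[(np.hypot(xy[...,0]-526,xy[...,1]-71)<35)&(Z>8)&(Z<22)]; print("floor",len(q),q.mean(0),cv2.minEnclosingCircle(q[:,:2].astype(np.float32)))
# height map aligned 15.7deg
a=np.radians(15.7); d=xy-np.array([526,71]); X=d@[np.cos(a),np.sin(a)]; Y=d@[-np.sin(a),np.cos(a)]
H=np.zeros((200,290),np.float32); ok=np.isfinite(Z)&(abs(Y)<99)&(X>-120)&(X<165)
np.maximum.at(H,((100-Y[ok]).astype(int),(X[ok]+120).astype(int)),Z[ok].astype(np.float32))
h=cv2.applyColorMap(cv2.resize(np.clip(H*3.5,0,255).astype(np.uint8),None,fx=2,fy=2),cv2.COLORMAP_JET)
cv2.imwrite("pics/v2.png",np.hstack([im[:, 100:500],cv2.resize(h,(390,400//1))])[:, :800])
```

```text
[538.19428618  26.7486979  260.56641877] [ 3.50980485e-01  2.18172119e-01 -1.55338306e-01  4.44502529e-04
 -1.19874113e+00 -7.46983160e-02] -164.16094327914217
13326 ((552.1309204101562, 78.22276306152344), (221.57371520996094, 110.45128631591797), 15.55525016784668) [29.47105723 32.37562088 52.74224894]
6848 ((551.805908203125, 78.12579345703125), (220.92140197753906, 110.35797119140625), 15.522099494934082) [29.6140283  31.11772926 32.79728036]
1142 ((542.1168212890625, 75.90432739257812), (173.66041564941406, 100.22896575927734), 15.521489143371582) [50.39900717 53.12898523 59.83443299]
floor 908 [516.77260094  72.84898148  13.55203534] ((517.373046875, 70.99952697753906), 23.242076873779297)
```

View pics/v2.png

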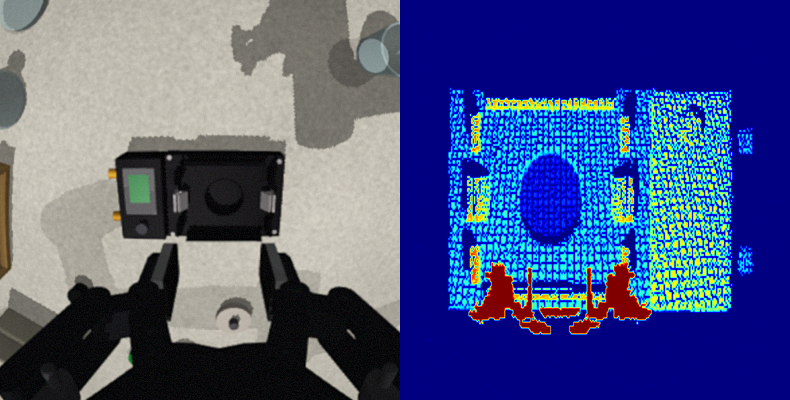

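The wrist view shows the bay with its pocket at about (325,197) in the full wrist frame and the clips at (281,200) and (375,190). The electronics block is on the left (world +x), and the wide cartridge is at (335,315). The rim will refine the seat while I move to the cartridge.

Request:
arm_command([
  [[0, 0, 0], [-4, 45, 0], 0.5],
  [[0, 0, 0], [-8, 90, 0], 0.5],
  [[0, 0, 0], [-12, 135, 0], 0.5],
  [[0, 0, 0], [-18, 180, -10], 0.5],
  [[0, 0, 0], [-22, 225, -25], 0.5],
])

```text
clock: 2.75
position: [516.9, 250.7, 236.6]
ee_rot: [0.563, -0.427, -0.563, -0.428]
contact_force: [1.6, 0.2, 0.3]
gripper_width: 43.0
```

Request:
arm_command([
  [[0, 0, 0], [-4, 40, -25], 0.5],
  [[0, 0, 0], [-8, 80, -50], 0.5],
  [[0, 0, 0], [-12, 115, -80], 0.5],
  [[0, 0, 0], [-13, 132, -100], 0.5],
  [[0, 0, 0], [-13, 132, -100], 0.5],
])

```text
clock: 3.25
position: [503.2, 381.6, 132.4]
ee_rot: [-0.563, 0.43, 0.563, 0.425]
contact_force: [-0.4, -1.1, -0.4]
gripper_width: 42.8
```

Run:
```python
from h import *
P=np.load("w2.npy"); Z=P[...,2]; a=np.radians(15.53); c=np.array([517.6,68.6])
d=P[...,:2]-c; X=d@[np.cos(a),np.sin(a)]; Y=d@[-np.sin(a),np.cos(a)]
top=(Z>28)&(Z<36); 
th=np.degrees(np.arctan2(Y,X)); r=np.hypot(X,Y); pts=[]
for t in range(-180,180,10):
    m=top&(abs(th-t)<5)&(r>15)&(r<35)
    if m.sum()>5: pts.append([np.percentile(r[m],3)*np.cos(np.radians(t)),np.percentile(r[m],3)*np.sin(np.radians(t))])
p=np.array(pts); A=np.c_[2*p,np.ones(len(p))]; s=np.linalg.lstsq(A,(p**2).sum(1),rcond=None)[0]; print("rim off (bay)",s[:2],np.sqrt(s[2]+s[0]**2+s[1]**2),len(p))
for n,m in(("guideY",(abs(X)<40)&(Z>45)&(Z<64)&(abs(Y)<60)),("X+",(X>40)&(X<70)&(abs(Y)<45)&(Z>45)),("X-",(X<-40)&(X>-75)&(abs(Y)<45)&(Z>45))):
    print(n,X[m].min().round(1),X[m].max().round(1),Y[m&(Y<0)].min().round(1),Y[m&(Y<0)].max().round(1),Y[m&(Y>0)].min().round(1) if (m&(Y>0)).any() else 0,Y[m].max().round(1))
s=readout.read_state(); M=R.from_quat(s["ee_rot"]).as_matrix();print(s["position"],np.degrees(np.arctan2(M[1,1],M[0,1])))
im,P=cloud("wrist"); cv2.imwrite("pics/w3.png",im); np.save("w3.npy",P); Z=P[...,2]
n=np.hypot(P[...,0]-503,P[...,1]-384)<32
for lo,hi in((8,22),(24,40)):
    q=P[n&(Z>lo)&(Z<hi)]; print(len(q),cv2.minEnclosingCircle(q[:,:2].astype(np.float32)),np.percentile(q[:,2],[5,50,95]))
```

```text
rim off (bay) [0.59837567 0.32250144] 23.933112051551948 36
guideY -40.0 39.7 -49.6 -44.4 44.7 50.6
X+ 42.5 62.9 -45.0 -0.0 0.1 42.5
X- -61.3 -40.0 -45.0 -0.4 0.1 43.0
[503.20923372 381.59596336 132.40642313] -164.4351162472592
1616 ((502.7043151855469, 386.2041931152344), 22.39348602294922) [15.01687276 17.04021389 18.26699117]
302 ((502.94171142578125, 386.09857177734375), 8.426126480102539) [25.91764263 30.98083346 32.00116447]
```

View pics/w3.png

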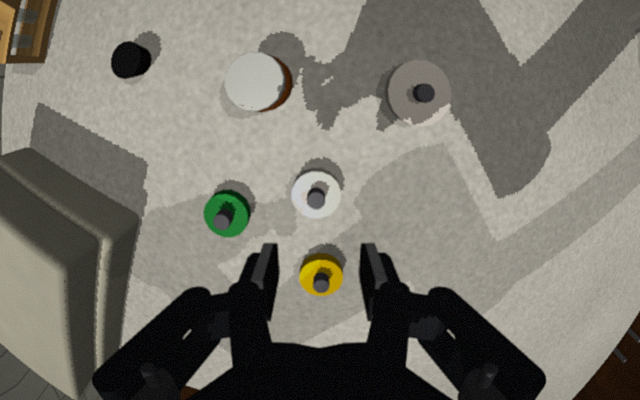

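The small white cartridge is at (316,193), with its knob between the finger planes. The yellow one appears lower at (321,275), but only through perspective. The measured axis is (502.9,386.1). Descending.

Request:
arm_command([
  [[0, 0, 0], [0, 4.5, -40], 0.55],
  [[0, 0, 0], [0, 4.5, -80], 0.55],
  [[0, 0, 0], [0, 4.5, -104], 0.55],
  [[0, 0, 0], [0, 4.5, -111], 0.55],
  [[0, 0, 0], [0, 4.5, -111], 0.6],
])

```text
clock: 3.8
position: [505.3, 384.5, 24.2]
ee_rot: [0.563, -0.429, -0.562, -0.427]
contact_force: [0.3, 0.8, 0.9]
gripper_width: 34.4
```

Request:
arm_command([
  [[0, 0, 0], [0, 0, 0], 0.8],
  [[0, 0, 0], [0, 0, 0], 1],
  [[0, 0, 0], [0, 0, 0], 1],
  [[0, 0, 0], [0, 0, 0], 1],
  [[0, 0, 0], [0, 0, 0], 1],
])

```text
clock: 4.3
position: [506.7, 385.1, 26.8]
ee_rot: [0.564, -0.428, -0.562, -0.428]
contact_force: [0.7, -2.4, 7.4]
gripper_width: 11.4
```

The opening of 11.4 mm is less than the 16 mm knob, so something is off. I'll look.

Run:
```python
from h import *
s=readout.read_state(); print(s["position"],s["contact_force"],s["gripper_width"],s["joint_vel"])
im,P=cloud("wrist"); cv2.imwrite("pics/w4.png",im[120:400,170:470]); np.save("w4.npy",P)
s=readout.read_state(); print(s["clock"],s["position"],s["contact_force"],s["gripper_width"])
```

```text
[506.65063254 385.05605018  26.77696867] [ 0.73542028 -2.44079243  7.42817543] 11.401015248372147 [ 0.00163906  0.00064947 -0.0005113   0.00199534  0.00042828  0.00108993]
4.35 [506.64930197 385.05362398  26.75855342] [ 1.0849217  -2.85697053  6.44991563] 11.640686957987072
```

View pics/w4.png

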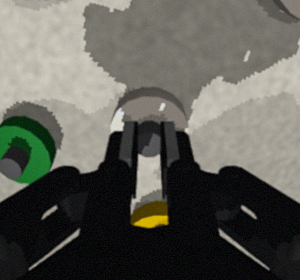

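Run:
```python
from h import *
P=np.load("w4.npy"); im=cv2.imread("pics/w3.png"); Z=P[...,2]
for (u,v) in [(320,260),(320,250),(320,225),(320,235),(300,235),(345,235),(320,300),(320,315),(290,245),(350,245),(300,250),(340,250),(300,270),(340,270),(320,270)]:
    print(u,v,P[v,u].round(1))
q=P[(np.hypot(P[...,0]-503,P[...,1]-386)<40)&(Z>8)&(Z<22)]; print(len(q),cv2.minEnclosingCircle(q[:,:2].astype(np.float32)),np.percentile(q[:,2],[5,50,95]))
```

```text
320 260 [505.  384.4  30.9]
320 250 [506.2 380.1  28.3]
320 225 [508.6 371.4  16.8]
320 235 [507.1 376.9  17.4]
300 235 [517.5 380.1  16.9]
345 235 [493.9 373.3  17.4]
320 300 [491.2 433.5  -0.7]
320 315 [487.4 447.1  -1.2]
290 245 [521.3 387.5  17. ]
350 245 [489.5 378.2  18. ]
300 250 [517. 377.  39.]
340 250 [498.5 372.1  38.7]
300 270 [516.  376.6  57. ]
340 270 [499.7 372.2  56.9]
320 270 [503.5 389.8  31.7]
2324 ((505.1100769042969, 387.0288391113281), 22.415122985839844) [10.76005332 17.248754   18.53407452]
```

Request:
arm_command([
  [[0, 0, 0], [0, 0, 3], 1],
  [[0, 0, 0], [0, 0, 6], 1],
  [[0, 0, 0], [0, 0, 10], 1],
  [[0, 0, 0], [0, 0, 14], 1],
  [[0, 0, 0], [0, 0, 14], 1],
])

```text
clock: 4.85
position: [506.8, 385.5, 41.4]
ee_rot: [0.564, -0.427, -0.562, -0.428]
contact_force: [0.6, 0.4, -0.8]
gripper_width: 11.3
```

```bash
cat > look.py <<'E'
from h import *
s=readout.read_state(); print(s["position"],s["contact_force"],s["gripper_width"],s["clock"])
im,P=cloud("wrist"); np.save("w5.npy",P); Z=P[...,2]; cv2.imwrite("pics/w5.png",im[120:400,170:470])
p=s["position"]
for v in range(200,300,10): print(v,P[v,320].round(1),P[v,300].round(1),P[v,340].round(1))
E
python3 look.py
```

```text
[506.81855906 385.46547417  41.36985978] [ 0.614091    0.41179457 -0.76228378] 11.32347773480614 4.85
200 [509.4 369.1  -0.7] [521.6 372.9  -1.7] [497.1 366.   -1.6]
210 [510.2 366.7  22.8] [519.9 379.1  -0.7] [4.955e+02 3.719e+02 2.000e-01]
220 [509.7 368.4  32.9] [519.8 372.4  30.1] [499.1 366.6  30.4]
230 [508.2 373.9  33.2] [518.4 377.6  31.5] [497.7 371.5  32.3]
240 [506.4 380.3  32. ] [516.9 383.2  32. ] [495.9 377.3  32.1]
250 [506.5 380.1  43.7] [517.1 377.5  53.5] [498.7 372.5  53.3]
260 [505.1 384.9  45.3] [516.7 376.9  63.5] [499.3 372.4  63.1]
270 [503.6 390.5  45.9] [516.2 377.1  71.5] [499.9 372.4  71.8]
280 [499.3 405.6  32.2] [515.6 377.8  77.9] [499.7 374.   77. ]
290 [490.8 436.   -0.8] [514.7 381.   80.3] [501.  371.7  87.4]
```

The cartridge is lifted and upright, with its underside about 27 mm below the TCP. Carrying it over the bay.

Request:
arm_command([
  [[0, 0, 0], [0, -5, 30], 1],
  [[0, 0, 0], [2, -35, 60], 1],
  [[0, 0, 0], [4, -75, 85], 1],
  [[0, 0, 0], [6, -115, 88], 1],
  [[0, 0, 0], [8, -155, 88], 1],
])

```text
clock: 5.4
position: [514.9, 229.4, 130.3]
ee_rot: [0.564, -0.427, -0.562, -0.429]
contact_force: [0.2, 0.3, -0.4]
gripper_width: 11.8
```

Request:
arm_command([
  [[0, 0, 0], [1, -40, 0], 1],
  [[0, 0, 0], [2, -80, 0], 1],
  [[0, 0, 0], [3, -120, 0], 1],
  [[0, 0, 0], [4, -150, 0], 1],
  [[0, 0, 0], [5, -163, 0], 1],
])

```text
clock: 5.9
position: [519.2, 64.0, 130.1]
ee_rot: [0.563, -0.428, -0.562, -0.43]
contact_force: [-0.5, 0.8, 0.3]
gripper_width: 11.4
```

Request:
arm_command([
  [[0, 0, 0], [0, 0, -5], 1],
  [[0, 0, 0], [0, 0, -10], 1],
  [[0, 0, 0], [0, 0, -15], 1],
  [[0, 0, 0], [0, 0, -15], 1],
  [[0, 0, 0], [0, 0, -15], 1],
])

```text
clock: 6.4
position: [519.2, 64.9, 114.8]
ee_rot: [0.564, -0.427, -0.562, -0.429]
contact_force: [0.2, 0.0, -0.6]
gripper_width: 11.7
```

```bash
cat > disc.py <<'E'
from h import *
s=readout.read_state(); M=R.from_quat(s["ee_rot"]).as_matrix(); p=s["position"]; print(p,s["contact_force"],s["gripper_width"],s["clock"],np.degrees(np.arctan2(M[1,1],M[0,1])))
im,P=cloud("wrist"); np.save("w6.npy",P); Z=P[...,2]; cv2.imwrite("pics/w6.png",im[100:400,170:470])
zt=p[2]-9.3
m=(np.hypot(P[...,0]-p[0]+1.6,P[...,1]-p[1]-1.9)<30)&(abs(Z-zt)<4); q=P[m]
c=cv2.minEnclosingCircle(q[:,:2].astype(np.float32)); pl=np.linalg.lstsq(np.c_[q[:,:2]-p[:2],np.ones(len(q))],q[:,2],rcond=None)[0]
print(len(q),c,"plane",pl.round(3)); print("shift to seat",518.1-c[0][0],69.05-c[0][1])
E
python3 disc.py
```

```text
[519.22352082  64.86758925 114.77251462] [ 0.20452212  0.03912916 -0.63724022] 11.705014730672387 6.4 -164.52617235968012
2052 ((517.0062866210938, 66.89776611328125), 22.2518367767334) plane [-1.7000e-02  1.3000e-02  1.0524e+02]
shift to seat 1.0937133789062727 2.152233886718747
```

Request:
arm_command([
  [[0, 0, 0], [1.1, 2.1, -10], 1],
  [[0, 0, 0], [1.1, 2.1, -25], 1],
  [[0, 0, 0], [1.1, 2.1, -40], 1],
  [[0, 0, 0], [1.1, 2.1, -47], 1],
  [[0, 0, 0], [1.1, 2.1, -47], 1],
])

```text
clock: 6.95
position: [519.8, 66.7, 66.8]
ee_rot: [0.563, -0.428, -0.562, -0.428]
contact_force: [0.3, -0.2, -1.3]
gripper_width: 11.5
```

```bash
python3 disc.py
```

```text
[519.75964369  66.73923769  66.76062149] [ 0.27464185 -0.18655835 -1.27417709] 11.52591370876154 6.95 -164.53265216094104
2049 ((517.5086669921875, 68.69950103759766), 22.207012176513672) plane [-2.0000e-02  1.3000e-02  5.7256e+01]
shift to seat 0.5913330078125227 0.3504989624023409
```

View pics/w6.png

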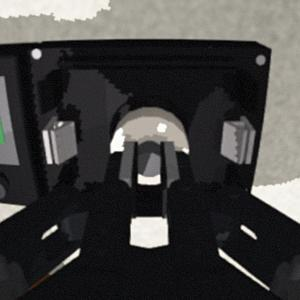

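The disc hangs centred between the clips, with its centre at crop (150,140). Lowering it in.

Request:
arm_command([
  [[0, 0, 0], [0.6, 0.4, -5], 1],
  [[0, 0, 0], [0.6, 0.4, -10], 1],
  [[0, 0, 0], [0.6, 0.4, -14], 1],
  [[0, 0, 0], [0.6, 0.4, -18], 1],
  [[0, 0, 0], [0.6, 0.4, -20], 1],
])

```text
clock: 7.5
position: [520.8, 67.2, 47.2]
ee_rot: [0.563, -0.428, -0.562, -0.429]
contact_force: [-0.7, 0.8, -1.1]
gripper_width: 11.6
```

Request:
arm_command([
  [[0, 0, 0], [0, 0, -2], 1],
  [[0, 0, 0], [0, 0, -4], 1],
  [[0, 0, 0], [0, 0, -6], 1],
  [[0, 0, 0], [0, 0, -7], 1],
  [[0, 0, 0], [0, 0, -7], 1],
])

```text
clock: 8.0
position: [521.1, 67.3, 40.7]
ee_rot: [0.564, -0.427, -0.562, -0.429]
contact_force: [-0.6, -0.6, 2.7]
gripper_width: 11.5
```

```bash
python3 disc.py
```

```text
[521.1381971  67.2575207  40.7483958] [-0.6053598  -0.64169396  2.70522956] 11.546729262931645 8.0 -164.50776145676042
4453 ((519.5383911132812, 69.15787506103516), 29.996198654174805) plane [-0.0000e+00 -2.0000e-03  3.1007e+01]
shift to seat -1.4383911132812273 -0.10787506103515909
```

Request:
arm_command([
  [[0, 0, 0], [0, 0, 0], 0.8],
  [[0, 0, 0], [0, 0, 0], 0.65],
  [[0, 0, 0], [0, 0, 3], 0.6],
  [[0, 0, 0], [0, 0, 15], 0.6],
  [[0, 0, 0], [0, 0, 35], 0.6],
])

```text
clock: 8.55
position: [520.4, 66.9, 75.7]
ee_rot: [0.563, -0.428, -0.562, -0.428]
contact_force: [0.1, 0.6, 0.6]
gripper_width: 34.2
```

Request:
arm_command([
  [[0, 0, 0], [0, -20, 40], 0.6],
  [[0, 0, 0], [0, -40, 80], 0.6],
  [[0, 0, 0], [0, -50, 120], 0.5],
  [[0, 0, 0], [0, -50, 130], 0.5],
  [[0, 0, 0], [0, -50, 130], 0.5],
])

```text
clock: 9.05
position: [521.4, 17.0, 208.5]
ee_rot: [0.564, -0.427, -0.561, -0.43]
contact_force: [-0.4, -0.5, -1.3]
gripper_width: 42.9
```

Run:
```python
from h import *
s=readout.read_state(); print(s["position"],s["clock"],s["gripper_width"])
im,P=cloud("wrist"); np.save("w7.npy",P); Z=P[...,2]; cv2.imwrite("pics/w7.png",im)
a=np.radians(15.53); d=P[...,:2]-[518.1,69.05]; X=d@[np.cos(a),np.sin(a)]; Y=d@[-np.sin(a),np.cos(a)]
k=(np.hypot(X,Y)<15)&(Z>36)&(Z<60); q=P[k]; print("knob",cv2.minEnclosingCircle(q[:,:2].astype(np.float32)),np.percentile(q[:,2],[5,50,95]))
k=(np.hypot(X,Y)<19)&(np.hypot(X,Y)>11)&(Z<36); q=P[k]; pl=np.linalg.lstsq(np.c_[q[:,:2]-[518,69],np.ones(len(q))],q[:,2],rcond=None)[0]; print("disc",pl)
k=(np.hypot(X,Y)<38)&(np.hypot(X,Y)>28)&(Z<36)&(Z>20); print("seat z",np.median(Z[k]))
for n,m in(("guideY",(abs(X)<40)&(Z>45)&(Z<66)&(abs(Y)<60)&(abs(Y)>35)),):
    print(n,Y[m&(Y<0)].min(),Y[m&(Y<0)].max(),Y[m&(Y>0)].min(),Y[m].max())
for sg in(1,-1):
    m=(X*sg>40)&(X*sg<72)&(abs(Y)<8)&(Z>36); print("clip",sg,X[m].min(),X[m].max(), Z[m].max())
    m=(X*sg>40)&(X*sg<72)&(abs(Y)>15)&(abs(Y)<40)&(Z>45); print("guideX",sg,X[m].min(),X[m].max(), Z[m].max())
```

```text
[521.37498557  17.0475418  208.51470172] 9.05 42.94712773654667
knob ((518.8917846679688, 68.91302490234375), 8.151046752929688) [38.21358648 44.85139319 46.15891672]
disc [2.13948060e-03 1.81137074e-03 3.11093355e+01]
seat z 31.126408269324003
guideY -50.80359971891008 -45.23680153072543 44.94266461161506 52.22426047922749
clip 1 44.73889790334859 61.742405486959214 55.02014029983732
guideX 1 52.38168073764325 58.66127936288646 61.425707998555595
clip -1 -61.31264917679619 -45.74735451029619 54.744152304051
guideX -1 -62.61631627537552 -52.211235566524394 289.62873053959015
```

View pics/w7.png

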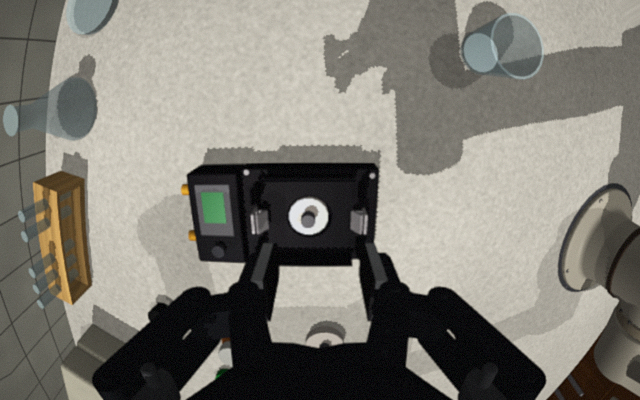

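Cartridge home: disc top 31.1 is level with the block top 31.1, and the knob is central at (308,217) in the view. Now for the cover.

Request:
arm_command([
  [[0, 0, -6], [1, -45, 0], 0.5],
  [[0, 0, -12], [2, -90, 0], 0.5],
  [[0, 0, -18], [3, -135, 0], 0.5],
  [[0, 0, -24], [5, -180, 0], 0.5],
  [[0, 0, -30.6], [6, -225, 0], 0.5],
])

```text
clock: 9.6
position: [525.2, -208.9, 204.0]
ee_rot: [-0.428, 0.563, 0.429, 0.562]
contact_force: [0.9, 0.1, 0.2]
gripper_width: 42.8
```

Request:
arm_command([
  [[0, 0, 0], [1, -40, -25], 0.5],
  [[0, 0, 0], [2, -80, -50], 0.5],
  [[0, 0, 0], [3, -110, -75], 0.5],
  [[0, 0, 0], [3, -119, -90], 0.5],
  [[0, 0, 0], [3, -119, -90], 0.5],
])

```text
clock: 10.1
position: [525.5, -327.6, 109.2]
ee_rot: [-0.425, 0.565, 0.432, 0.56]
contact_force: [0.2, 0.7, 0.3]
gripper_width: 42.8
```

Run:
```python
from h import *
s=readout.read_state(); M=R.from_quat(s["ee_rot"]).as_matrix(); print(s["position"],s["clock"],s["gripper_width"],np.degrees(np.arctan2(M[1,1],M[0,1])))
im,P=cloud("wrist"); Z=P[...,2]; near=np.hypot(P[...,0]-529,P[...,1]+327)<75
for lo,hi in((15,60),(36,60)):
    q=P[near&(Z>lo)&(Z<hi)]; print(len(q),cv2.minAreaRect(q[:,:2].astype(np.float32)),np.percentile(q[:,2],[5,50,95]))
```

```text
[ 525.51344874 -327.58809614  109.19631975] 10.1 42.848978911956756 164.52021133719867
10446 ((529.3442993164062, -326.1868591308594), (84.91613006591797, 84.45621490478516), 75.20958709716797) [21.99754392 23.22843824 45.00307798]
1182 ((529.6328125, -326.2528381347656), (56.744415283203125, 11.760519027709961), 74.4322509765625) [43.10581334 44.90574114 46.01950727]
```

Request:
arm_command([
  [[0, 0, 0.3], [5, 1, -25], 0.5],
  [[0, 0, 0.3], [5, 1, -50], 0.5],
  [[0, 0, 0.3], [5, 1, -68], 0.5],
  [[0, 0, 0.3], [5, 1, -75], 0.5],
  [[0, 0, 0.3], [5, 1, -75], 0.5],
])

```text
clock: 10.65
position: [532.2, -325.0, 36.7]
ee_rot: [-0.428, 0.563, 0.433, 0.559]
contact_force: [-0.3, -0.6, -0.2]
gripper_width: 42.7
```

Request:
arm_command([
  [[0, 0, 0], [0, 0, 0], 0.75],
  [[0, 0, 0], [0, 0, 0], 1],
  [[0, 0, 0], [0, 0, 0], 1],
  [[0, 0, 0], [0, 0, 0], 1],
  [[0, 0, 0], [0, 0, 0], 1],
])

```text
clock: 11.15
position: [533.2, -325.1, 38.5]
ee_rot: [-0.429, 0.562, 0.432, 0.559]
contact_force: [-1.1, 3.5, 5.8]
gripper_width: 9.6
```

```bash
cat > cov.py <<'E'
from h import *
import sys
s=readout.read_state(); M=R.from_quat(s["ee_rot"]).as_matrix(); p=s["position"]; print(p,s["contact_force"],s["clock"],s["gripper_width"],np.degrees(np.arctan2(M[1,1],M[0,1])))
im,P=cloud("wrist"); Z=P[...,2]; np.save("w8.npy",P); cv2.imwrite("pics/w8.png",im)
dz=float(sys.argv[1]) # cover top minus tcp z
m=(np.hypot(P[...,0]-p[0],P[...,1]-p[1])<75)&(abs(Z-p[2]-dz)<5); q=P[m]
print(len(q),cv2.minAreaRect(q[:,:2].astype(np.float32)),np.percentile(q[:,2],[5,50,95]))
pl=np.linalg.lstsq(np.c_[q[:,:2]-p[:2],np.ones(len(q))],q[:,2],rcond=None)[0]; print("plane",pl.round(3))
E
python3 cov.py -10
```

```text
[ 533.20396555 -325.05292712   38.54160339] [-1.09034203  3.51854401  5.78294549] 11.15 9.581906614833002 165.05582694254727
2917 ((530.7471313476562, -329.2804260253906), (79.73229217529297, 83.07644653320312), 74.35687255859375) [23.56416156 23.82652181 24.88312308]
plane [-1.000e-03 -8.000e-03  2.396e+01]
```

The grip is shallow: only about 7 mm of the rib is held. I'll reopen, go deeper and grip again.

Request:
arm_command([
  [[0, 0, 0], [0, 0, 0], 0.7],
  [[0, 0, 0], [-1.5, 0, -3], 0.6],
  [[0, 0, 0], [-1.5, 0, -7], 0.6],
  [[0, 0, 0], [-1.5, 0, -11], 0.6],
  [[0, 0, 0], [-1.5, 0, -11], 0.6],
])

```text
clock: 11.7
position: [530.9, -324.9, 26.3]
ee_rot: [-0.428, 0.563, 0.433, 0.559]
contact_force: [0.3, 0.4, 0.1]
gripper_width: 34.2
```

```bash
python3 cov.py -5
```

```text
[ 530.92569088 -324.90771633   26.33772758] [0.25829871 0.38139009 0.09945504] 11.7 34.227807345744466 165.03604395949003
14243 ((531.153076171875, -327.1968688964844), (84.64242553710938, 84.93960571289062), 75.01895904541016) [21.86458866 23.08517719 24.07894814]
plane [2.0000e-03 7.0000e-03 2.3112e+01]
```

Request:
arm_command([
  [[0, 0, 0], [0, -1.5, 0.5], 0.8],
  [[0, 0, 0], [0, -1.5, 0.5], 1],
  [[0, 0, 0], [0, -1.5, 0.5], 1],
  [[0, 0, 0], [0, -1.5, 0.5], 1],
  [[0, 0, 0], [0, -1.5, 0.5], 1],
])

```text
clock: 12.25
position: [531.5, -326.7, 27.5]
ee_rot: [-0.429, 0.562, 0.432, 0.559]
contact_force: [0.8, -1.9, 0.7]
gripper_width: 10.8
```

Request:
arm_command([
  [[0, 0, 0], [0, 0, 10], 1],
  [[0, 0, 0], [0, 0, 30], 1],
  [[0, 0, 0], [0, 0, 60], 1],
  [[0, 0, 0], [0, 0, 80], 1],
  [[0, 0, 0], [0, 0, 80], 1],
])

```text
clock: 12.75
position: [533.5, -327.4, 111.5]
ee_rot: [-0.431, 0.561, 0.43, 0.56]
contact_force: [0.1, -0.2, -0.9]
gripper_width: 10.6
```

```bash
python3 cov.py -5
```

```text
[ 533.4976615  -327.4215895   111.52700712] [ 0.1286684  -0.19145042 -0.92723705] 12.75 10.56129036024334 165.08794510277235
13168 ((530.4823608398438, -333.9623718261719), (70.99982452392578, 84.50017547607422), 74.9787368774414) [106.09422905 107.23144503 108.23988574]
plane [4.00000e-03 3.00000e-03 1.07262e+02]
```

```bash
cat > cc.py <<'E'
from h import *
import sys
def centre(P,p,yaw,dz=-4.2):
    a=np.radians(yaw); ex=np.array([np.cos(a),np.sin(a)]); ez=np.array([np.sin(a),-np.cos(a)]) # tool y, tool z
    Z=P[...,2]; d=P[...,:2]-p[:2]; A=d@ex; B=d@ez
    m=(abs(A)<60)&(abs(B)<60)&(abs(Z-p[2]-dz)<4)
    lo=[B[m&(abs(A-t)<3)].min() for t in(-35,-25,25,35)]
    hi=[A[m&(abs(B-t)<3)].max() for t in(-35,-30,-25,-20)]; l2=[A[m&(abs(B-t)<3)].min() for t in(-35,-30,-25,-20)]
    print("B front",np.round(lo,1),"A",np.round(l2,1),np.round(hi,1))
    ca=(np.mean(hi)+np.mean(l2))/2; cb=np.mean(lo)+42.3; c=p[:2]+ca*ex+cb*ez; print("offset A,B",ca,cb,"centre",c); return c
if __name__=="__main__":
    s=readout.read_state(); M=R.from_quat(s["ee_rot"]).as_matrix(); yaw=np.degrees(np.arctan2(M[1,1],M[0,1]))%360; print(s["position"],yaw,s["clock"],s["contact_force"],s["gripper_width"])
    im,P=cloud("wrist"); np.save("w9.npy",P); cv2.imwrite("pics/w9.png",im); c=centre(P,np.array(s["position"]),yaw); print("shift",np.array([518.3,69.0])-c)
E
python3 cc.py
```

```text
[ 532.19401594 -326.73816079  109.25896183] 165.04739996007174 12.8 [ 0.22316223  0.05903354 -1.89166878] 10.342459982061937
B front [-42.6 -42.7 -42.5 -42.6] A [-41.1 -40.7 -41.1 -40.6] [42.9 42.9 43.2 43.2]
offset A,B 1.0736945648284468 -0.26458586596976374 centre [ 531.08840868 -326.71675315]
shift [-12.78840868 395.71675315]
```

Request:
arm_command([
  [[0, 0, 0], [0, 20, 20], 1],
  [[0, 0, 6], [0, 60, 40], 1],
  [[0, 0, 12], [0, 105, 50], 1],
  [[0, 0, 18], [0, 150, 50], 1],
  [[0, 0, 24], [0, 195, 50], 1],
])

```text
clock: 13.35
position: [530.0, -129.7, 156.5]
ee_rot: [-0.536, 0.46, 0.541, 0.456]
contact_force: [1.4, 0.2, -1.3]
gripper_width: 10.8
```

Request:
arm_command([
  [[0, 0, 6.4], [-2, 45, 0], 1],
  [[0, 0, 6.4], [-4, 90, 0], 1],
  [[0, 0, 6.4], [-6, 135, 0], 1],
  [[0, 0, 6.4], [-8, 180, -5], 1],
  [[0, 0, 6.4], [-10, 195, -10], 1],
])

```text
clock: 13.85
position: [519.1, 68.5, 145.1]
ee_rot: [-0.562, 0.429, 0.567, 0.424]
contact_force: [-0.8, 0.1, -0.7]
gripper_width: 10.4
```

Request:
arm_command([
  [[0, 0, 0], [0, 0, -5], 1],
  [[0, 0, 0], [0, 0, -10], 1],
  [[0, 0, 0], [0, 0, -15], 1],
  [[0, 0, 0], [0, 0, -15], 1],
  [[0, 0, 0], [0, 0, -15], 1],
])

```text
clock: 14.35
position: [519.2, 67.4, 129.9]
ee_rot: [-0.561, 0.43, 0.566, 0.424]
contact_force: [0.1, -0.1, 0.1]
gripper_width: 10.2
```

```bash
python3 cc.py
```

```text
[519.19867317  67.39181884 129.94626313] 195.73871646876037 14.35 [ 0.06744617 -0.12791897  0.08944675] 10.201810695227376
B front [-42.  -41.8 -41.8 -42.1] A [-40.8 -40.9 -40.9 -40.6] [42.9 42.9 43.1 42.9]
offset A,B 1.0694863455503096 0.38854381186777687 centre [518.06389042  67.4756965 ]
shift [0.23610958 1.5243035 ]
```

Request:
arm_command([
  [[0, 0, 0], [0.2, 1.5, -10], 1],
  [[0, 0, 0], [0.2, 1.5, -20], 1],
  [[0, 0, 0], [0.2, 1.5, -30], 1],
  [[0, 0, 0], [0.2, 1.5, -36], 1],
  [[0, 0, 0], [0.2, 1.5, -36], 1],
])

```text
clock: 14.9
position: [518.7, 68.8, 92.7]
ee_rot: [-0.561, 0.43, 0.567, 0.423]
contact_force: [-0.6, -0.6, -2.4]
gripper_width: 10.8
```

```bash
python3 cc.py; python3 -c "
from h import *
print(R.from_quat(readout.read_state()['ee_rot']).as_matrix().round(4))"
```

```text
[518.69705601  68.79825365  92.74930162] 195.75240915348581 14.9 [-0.57488621 -0.56390764 -2.43219224] 10.762019771328154
B front [-41.8 -41.7 -41.8 -42. ] A [-40.8 -40.7 -41.2 -41.2] [42.8 43.2 43.  43.2]
offset A,B 1.0444855713311263 0.4721209236542734 centre [517.5636255   68.96908561]
shift [0.7363745  0.03091439]
[[-1.150e-02 -9.623e-01 -2.717e-01]
 [-2.600e-03 -2.717e-01  9.624e-01]
 [-9.999e-01  1.170e-02  6.000e-04]]
```

Request:
arm_command([
  [[0, -0.5, 0], [0.7, 0, -3], 1],
  [[0, -0.5, 0], [0.7, 0, -6], 1],
  [[0, -0.5, 0], [0.7, 0, -9], 1],
  [[0, -0.5, 0], [0.7, 0, -12], 1],
  [[0, -0.5, 0], [0.7, 0, -14], 1],
])

```text
clock: 15.45
position: [519.9, 69.0, 79.2]
ee_rot: [-0.564, 0.428, 0.564, 0.425]
contact_force: [0.2, 0.5, -1.9]
gripper_width: 10.9
```

```bash
python3 cc.py
```

```text
[519.91114915  68.99609202  79.23767173] 195.76417552423558 15.45 [ 0.21260515  0.47896321 -1.85594013] 10.899211239444597
B front [-42.  -41.9 -41.8 -41.9] A [-41.1 -41.  -41.1 -41.1] [42.9 43.2 42.9 43.1]
offset A,B 0.9777328572879398 0.4048430900903526 centre [518.86020354  69.12007912]
shift [-0.56020354 -0.12007912]
```

Request:
arm_command([
  [[0, 0, 0], [-0.5, 0, -2], 1],
  [[0, 0, 0], [-0.5, 0, -4], 1],
  [[0, 0, 0], [-0.5, 0, -6], 1],
  [[0, 0, 0], [-0.5, 0, -8], 1],
  [[0, 0, 0], [-0.5, 0, -10], 1],
])

```text
clock: 16.0
position: [520.5, 69.2, 70.7]
ee_rot: [0.564, -0.427, -0.564, -0.426]
contact_force: [-2.3, -0.4, 10.4]
gripper_width: 10.6
```

Request:
arm_command([
  [[0, 0, 0], [-0.5, 0, -3], 1],
  [[0, 0, 0], [-0.5, 0, -6], 1],
  [[0, 0, 0], [-0.5, 0, -9], 1],
  [[0, 0, 0], [-0.5, 0, -12], 1],
  [[0, 0, 0], [-0.5, 0, -13], 1],
])

```text
clock: 16.5
position: [520.7, 69.2, 59.3]
ee_rot: [0.565, -0.427, -0.563, -0.425]
contact_force: [-4.9, -0.3, 18.8]
gripper_width: 10.3
```

```bash
python3 cc.py
python3 - <<'E'
from h import *
P=np.load("w9.npy"); Z=P[...,2]; a=np.radians(15.53); d=P[...,:2]-[518.3,69]; X=d@[np.cos(a),np.sin(a)]; Y=d@[-np.sin(a),np.cos(a)]
m=(abs(X)<40)&(Y<-8)&(Y>-41)&(Z<62)&(Z>48); q=np.c_[X[m],Y[m],np.ones(m.sum())]; print("top plane",np.linalg.lstsq(q,Z[m],rcond=None)[0])
for sg in(1,-1):
    m=(X*sg>43)&(X*sg<72)&(abs(Y)<8)&(Z>36)&(Z<60); print("clip",sg,X[m].min(),X[m].max(),Z[m].max())
    b=[(t,np.nanmax(Z[(abs(X*sg-t)<.75)&(abs(Y)<9)&(Z<62)],initial=0).round(1)) for t in np.arange(42,66,1.5)]; print(b)
m=(np.hypot(X,Y)>0)&(abs(X)<71)&(abs(X)>62)&(abs(Y)<50)&(Z<38)&(Z>25); print("block top",np.median(Z[m]))
im=cv2.imread("pics/w9.png"); cv2.imwrite("pics/w9c.png",cv2.resize(im[130:330,180:480],None,fx=2.5,fy=2.5))
E
```

```text
[520.73024734  69.17198075  59.26956824] 195.9028183244292 16.5 [-4.9137349  -0.26979338 18.83244104] 10.294622004170394
B front [-50.1 -50.3 -49.4 -49.6] A [-56.5 -56.3 -56.7 -54.1] [60.  59.9 59.9 59.2]
offset A,B 1.9237231144919598 -7.5703707750192635 centre [520.95448027  61.36423179]
shift [-2.65448027  7.63576821]
top plane [-5.38463410e-04  6.57947337e-04  5.52107103e+01]
clip 1 43.016651669319685 61.91816684882009 54.91414078701514
[(np.float64(42.0), np.float64(56.3)), (np.float64(43.5), np.float64(54.9)), (np.float64(45.0), np.float64(0.0)), (np.float64(46.5), np.float64(43.9)), (np.float64(48.0), np.float64(46.9)), (np.float64(49.5), np.float64(49.3)), (np.float64(51.0), np.float64(52.3)), (np.float64(52.5), np.float64(54.0)), (np.float64(54.0), np.float64(54.3)), (np.float64(55.5), np.float64(54.2)), (np.float64(57.0), np.float64(53.0)), (np.float64(58.5), np.float64(54.2)), (np.float64(60.0), np.float64(54.4)), (np.float64(61.5), np.float64(53.6)), (np.float64(63.0), np.float64(31.3)), (np.float64(64.5), np.float64(31.6))]
clip -1 -62.272343978536426 -45.323677081319396 54.71328126769136
[(np.float64(42.0), np.float64(0.0)), (np.float64(43.5), np.float64(0.0)), (np.float64(45.0), np.float64(41.0)), (np.float64(46.5), np.float64(43.6)), (np.float64(48.0), np.float64(45.8)), (np.float64(49.5), np.float64(48.6)), (np.float64(51.0), np.float64(50.8)), (np.float64(52.5), np.float64(52.9)), (np.float64(54.0), np.float64(54.7)), (np.float64(55.5), np.float64(54.3)), (np.float64(57.0), np.float64(53.8)), (np.float64(58.5), np.float64(54.3)), (np.float64(60.0), np.float64(54.6)), (np.float64(61.5), np.float64(54.7)), (np.float64(63.0), np.float64(52.5)), (np.float64(64.5), np.float64(31.8))]
block top 31.176782896328003
```

View pics/w9c.png

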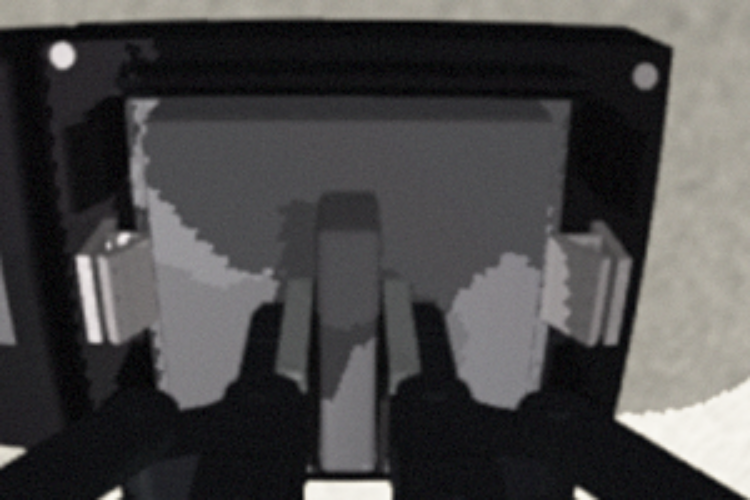

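The cover is seated: its top is at 55.2, block top 31.2 + 24, and it is level to 0.001. Both clip noses are back at their rest positions over the lip, at crop (125,290) and (580,290). I'll hold with slightly less push.

Request:
arm_command([
  [[0, 0, 0], [-0.8, 0, -1.2], 1],
  [[0, 0, 0], [-0.8, 0, -1.2], 1],
  [[0, 0, 0], [-0.8, 0, -1.2], 1],
  [[0, 0, 0], [-0.8, 0, -1.2], 1],
  [[0, 0, 0], [-0.8, 0, -1.2], 1],
])

```text
clock: 17.05
position: [520.9, 69.3, 59.3]
ee_rot: [0.566, -0.426, -0.563, -0.426]
contact_force: [-1.9, -0.9, 8.9]
gripper_width: 10.6
```

Request:
arm_command([
  [[0, 0, 0], [-0.8, 0, -1.6], 1],
  [[0, 0, 0], [-0.8, 0, -1.6], 1],
  [[0, 0, 0], [-0.8, 0, -1.6], 1],
  [[0, 0, 0], [-0.8, 0, -1.6], 1],
  [[0, 0, 0], [-0.8, 0, -1.6], 1],
])

```text
clock: 17.55
position: [521.0, 69.2, 59.3]
ee_rot: [0.567, -0.426, -0.563, -0.426]
contact_force: [-2.8, -0.7, 11.7]
gripper_width: 10.8
```

Run:
```python
from h import *
im,P=cloud("wrist"); Z=P[...,2]; a=np.radians(15.53); d=P[...,:2]-[518.3,69]; X=d@[np.cos(a),np.sin(a)]; Y=d@[-np.sin(a),np.cos(a)]
m=(abs(X)<40)&(Y<-8)&(Y>-41)&(Z<62)&(Z>48); q=np.c_[X[m],Y[m],np.ones(m.sum())]; pl=np.linalg.lstsq(q,Z[m],rcond=None)[0]; print("top plane",pl)
m=(abs(X)<48)&(Y<-15)&(Y>-40)&(abs(Z-pl[2])<1.2); print("top X range",np.percentile(X[m],[.2,99.8]))
for sg in(1,-1):
    m=(X*sg>46)&(X*sg<72)&(abs(Y)<8)&(Z>40)&(Z<60); print("clip outer",X[m].min(),X[m].max())
s=readout.read_state(); print(s["clock"],s["contact_force"],s["gripper_width"])
if abs(pl[0])<.02 and abs(pl[2]-55.2)<.6 and 8<s["contact_force"][2]<17: print(arm.job_done())
```

```text
top plane [-3.05125030e-04  2.14403455e-03  5.52182459e+01]
top X range [-39.93179535  43.23858049]
clip outer 46.5195694939192 61.55816952157818
clip outer -61.852861324196695 -46.0245932893711
17.6 [-3.08602407 -1.55083181 11.70625186] 10.484836689656158
the job is handed in; nothing more can be done
None
```

I put the small white cartridge home in the pocket, then set the grey cover over it and pressed it down past both clips. I handed the job in while still pressing at about 11.7 N.

- **Cartridge:** before the cover went on, its disc top was level with the block top (31.1 mm for both). It was upright and within about 1 mm of centre.
- **Cover:** its top is 24 mm above the seat, as it should be fully down, and tilted only about 0.002 rad. It is about 1.7 mm off centre along the bay's x, against the 5 mm allowed.
- **Clips:** both noses measured within about 1 mm of their rest positions, which is about as fine as the wrist camera resolves. I could not read the clip joints directly.
- **Bystanders:** the arm touched none of the bystanders or coloured look-alikes that I know of, but I did not re-measure them at the end.

Some readings disagreed or needed mending:
- The gripper reported a smaller opening than the part it held: about 11 mm on the 16 mm knob and 10.5 mm on the 12 mm rib. Both held without slipping.
- My first grip on the rib was too shallow, so I let go and gripped it again deeper.
- The press briefly reached 18.8 N as the cover landed. It dropped to 8.9 N, so I raised it again to 11.7 N.

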